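Empty the deburring drum into its pan

TASK

Empty the small deburring drum: while its port still faces up, push the curved cover fully open (away from the robot), then turn the drum by its hand wheel in the same direction until it comes up against its stop with the port facing straight down, so that all three pins drop into the pan below. Leave the drum against the stop with the cover open; ease up when you feel a stop rather than forcing it, and do not disturb the other things on the bench.

Things in the scene. Friction and masses are not known exactly. Their poses are not given: they have to be found in the camera images.
- cradle: fixed cradle of the drum: grey base plate 230x200 mm with an aluminium discharge pan and two bearing posts. Origin on the bench directly under the middle of the drum's axis; x points across the axis, away from the robot, y along the drum's axis (robot's left), z up. Its position and yaw vary. The posts stand at y = -0.072 and +0.072 m and reach z = 0.208 m
- axis_mid (a point): middle of the drum's axis, 180 mm above the bench (fixed on the cradle). The drum is 24-sided, 150 mm in diameter and 108 mm long along y. Fingertips grip pegs and rib by friction: a level push on one that stands more than 0.7 rad before the top can bind, so move along the arc with it
- drum (a joint): angle of the drum and its hand wheel about the cradle's +y, rad. 0: port straight up; positive: the top goes away from the robot (+x); stop at 3.14 (port straight down), other stop at -0.6. Starts from -0.15 to 0.4. Stiff: 0.35 N m of drag (5 to 10 N on a peg) plus the weight of the load; it stays where it is left, no swinging
- wheel_hub (a point): point on the drum's axis at half length of the hand wheel's pegs, y = -0.137 m in the cradle's frame (fixed). The wheel, a four-armed aluminium star 162 mm across at y = -0.094 to -0.102 m, turns the drum. Its four black pegs, 18 mm in diameter, point to -y from there to y = -0.167 m, 68 mm from the axis, 90 degrees apart. The wheel is clamped on the shaft at any angle: where the pegs stand must be seen or felt
- port (a point): middle of the port's mouth on the drum's surface, 75 mm from the axis. The port is an opening in the drum's side, 75 mm round the drum by 100 mm along the axis
- cover (a joint): angle of the curved cover relative to the drum, about the same axis and in the same sense, rad. 0: shut over the port; 1.35: fully open, at its stop. It slides round the outside of the drum with 0.13 N m of drag (about 1.5 N on its rib), less than the drum's; pushed on beyond its stop it takes the drum along
- cover_rib (a point): middle of the upper part of the cover's push rib, 105 mm from the axis: a strip 6 mm thick, 96 mm long parallel to the axis, on the cover's edge on the robot's side; it stands from 82 to 114 mm from the axis, at the angle drum + cover - 0.62 from straight up. The cover's outside is 83 mm from the axis
- pan_floor (a point): centre of the discharge pan's floor, 11 mm above the bench, axes as the cradle's. Inside, the pan is 214 mm along x by 120 mm along y; its walls rise to 63 mm above the bench. It is fixed to the cradle, its middle 20 mm to +x of the drum's axis
- pin_1: plain turned steel pin, 26 mm in diameter, 70 mm long, 0.1 to 0.23 kg; origin at its middle, own y along its length. Starts lying along the axis in the bottom of the drum, out of sight under the cover
- pin_2: plain turned steel pin, 26 mm in diameter, 70 mm long, 0.1 to 0.23 kg; origin at its middle, own y along its length. Starts lying along the axis in the bottom of the drum, out of sight under the cover
- pin_3: plain turned steel pin, 26 mm in diameter, 70 mm long, 0.1 to 0.23 kg; origin at its middle, own y along its length. Starts lying along the axis in the bottom of the drum, out of sight under the cover
- scraper: scraper with a red handle, 174 mm, lying to the right of the cradle; leave alone
- washer_jar: jar with a black lid, 62 mm in diameter, 84 mm tall, right of the cradle; leave alone
- tape: roll of masking tape, 98 mm in diameter, 24 mm high, lying left of the cradle; leave alone
- squeeze_bottle: white squeeze bottle, 78 mm in diameter, 216 mm tall, left of the cradle; leave alone

How it is judged:
By the outcome, as a careful person would: the job done as asked, in the order asked, and still so for the second after the job is handed in, with the robot touching nothing.
It also fails if it takes over 72 s, if anything falls off the work surface, if the arm or the gripper's body presses on something with over 40 N, if the wrist force passes 120 N, or if a joint passes its speed limit or range.

ROBOT

A 6-joint arm with a two-finger parallel gripper is mounted at the origin on the work surface; the furniture and walls round the work are solid. World frame = base frame: x ahead of the robot, y to its left, z up, the work surface at z = 0. Lengths are in m, angles in rad, forces in N, time in s.
With the tool pointing down it reaches from about 0.25 to 0.775 m from the base axis. Payload 4 kg.
Tool frame: the origin (TCP) lies at the very end of the fingers, on their centre line; the grasp point (between the pads) lies 19 mm behind it; z points along the fingers, y is the direction in which the jaws open and shut (so a half turn about z gives the same grasp; the last joint's range is limited). The gripper opens to 85 mm and grips with 20 to 120 N. Pads are 22 mm wide; open, the fingers measure 114 mm over their backs; the gripper's body (76 mm by 85 mm) begins 54 mm behind the grasp point. The pads swing forward as they close: fully open they stand 13 mm farther back than shut.
Start: joints at [1.1, 0.087, 1.371, -0, 1.684, -0.103], TCP at [0.198, 0.513, 0.207] pointing down, gripper open.
Joint ranges: [-3.1, 3.1], [-0.76, 2.03], [0.27, 2.55], [-1.08, 4.22], [0.17, 2.65], [-2.57, 2.57]. Speed limits (rad/s): [2.79, 2.79, 3.14, 3.14, 3.14, 3.14].

INTERFACE

Orientations are given as a unit quaternion [w, x, y, z].
In Python, from bench import bot gives the robot as it stands. The module is installed in compiled form; this text tells all that it offers. Calls block until the motion is done:
- bot.movep(position, orientation): joint-space move of the TCP to a pose.
- bot.move_straight(position, frame=None, max_speed=0.15, force_limit=None): straight line of the TCP; frame=None keeps the orientation; max_speed is the mean speed in m/s. With force_limit (N) it stops when the force on the tool has changed by that much, and returns True; else False.
- bot.move_j(angles): joint-space move.
- bot.open_gripper() and bot.grasp(): open the fingers fully, or close them until they stop; the grip force is fixed at half the most.
- bot.dwell(seconds).
- bot.solve_ik(position, orientation): joint angles nearest the present ones, or None.
- bot.snapshot(name): name is "side" or "top" or "wrist"; returns a dict with "frame" (400x640x3 uint8, red, green, blue), "mtx" (3x3 intrinsics, pixels), "T" (4x4, takes a point from camera to world coordinates); the wrist camera has in their place "T_tool_cam" (4x4, takes a point from camera to tool coordinates, whose origin is the TCP and whose axes are the flange's). Camera axes: x right, y down, z forward; pixel columns grow to the right and rows downward; lengths in m; the calibration is good to about 2 mm. The wrist camera is an equidistant fisheye: a pixel r from the principal point sees the ray r / f radians off the axis. A picture is of the moment at which its call begins: read the wrist's pose just before it. There is no depth.
A pose or a line that the arm cannot do raises bot.PlanningError and nothing moves.
- bot.close_job(): hands the job in, once; it reports no verdict.
Trained networks look in the newest picture that a camera, given by its name, has taken for a name from the list of things; names that differ only in an ending like _2 or _b are one class to them, and where a whole thing is asked for, a point or a joint stands for the part that bears it (a point fixed in the world has none). Each returns a list of dicts, best first, with "p" (0 to 1); they miss things now and then, are a little off and sometimes report something else, mostly with a low value. They report only what shows in the picture. A call takes as long as a camera call.
- bot.search_frame(camera, target): "extent" ([left, top, right, bottom] in pixels, round what is visible of it).
- bot.masks_of(camera, target): "mask" (400x640 bool, what is visible of it) and "extent" ([left, top, right, bottom] in pixels, round what is visible of it).
Readings, each from a call of its own:
- bot.read_time_s(): time.
- bot.read_q(): joint angles.
- bot.read_qvel(): joint speeds.
- bot.read_effort(): joint torques, N m.
- bot.read_ee_pos(): TCP position.
- bot.read_tool_rot(): TCP orientation.
- bot.read_wrist_force(): force on the tool from outside, world axes, zero at the start.
- bot.read_ft_torque(): the same for the moment, N m.
- bot.read_width(): finger opening in m.
Only numpy, scipy, OpenCV 4.12 (cv2) and the standard library are available. Lean on these libraries where they do the work, as an engineer would, in place of code of your own. Each camera call takes 0.05 s, during which the arm holds its last target.

## Working session

There is one attempt and no reset: what is moved stays moved. The work goes in short steps, each a Python script; the robot and the scene stay as the last script left them, time stands still between calls to the robot, and variables do not carry over. Pictures are saved under pics/ and viewed, and the job is handed in when it is done.

```bash
mkdir -p pics; ls; cat > h.py <<'E'
from bench import bot
import numpy as np, cv2
def snap(n,f):
    s=bot.snapshot(n); cv2.imwrite('pics/'+f,s['frame'][:,:,::-1]); return s
E
python3 - <<'E'
from h import *
for n in ('side','top','wrist'):
    s=snap(n,n+'0.png'); print(n,s['mtx'].round(1).tolist(), s.get('T',s.get('T_tool_cam')).round(3).tolist())
print(bot.read_time_s(),bot.read_tool_rot(),bot.read_wrist_force())
E
```

```text
pics
side [[470.0, 0.0, 322.1], [0.0, 470.0, 195.4], [0.0, 0.0, 1.0]] [[-0.999, -0.003, -0.043, 0.569], [0.038, 0.397, -0.917, 1.385], [0.02, -0.918, -0.397, 0.705], [0.0, 0.0, 0.0, 1.0]]
top [[499.5, 0.0, 308.4], [0.0, 499.5, 197.5], [0.0, 0.0, 1.0]] [[-0.062, -0.803, 0.593, -0.518], [-0.998, 0.059, -0.025, 0.166], [-0.015, -0.593, -0.805, 1.597], [0.0, 0.0, 0.0, 1.0]]
wrist [[309.7, 0.0, 324.7], [0.0, 309.7, 203.3], [0.0, 0.0, 1.0]] [[0.0, -0.96, -0.28, 0.07], [1.0, 0.0, -0.0, 0.001], [0.0, -0.28, 0.96, -0.168], [0.0, 0.0, 0.0, 1.0]]
0.15 [-2.50632723e-04  1.82890424e-01  9.83132912e-01 -8.40672442e-04] [-0.67181691  0.10444888 -0.62475695]
```

View pics/side0.png

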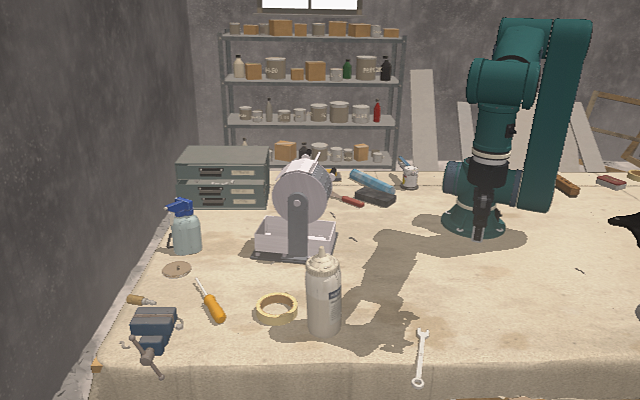

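View pics/top0.png

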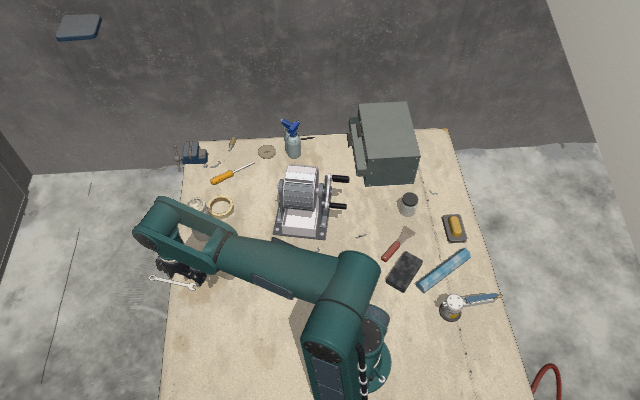

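View pics/wrist0.png

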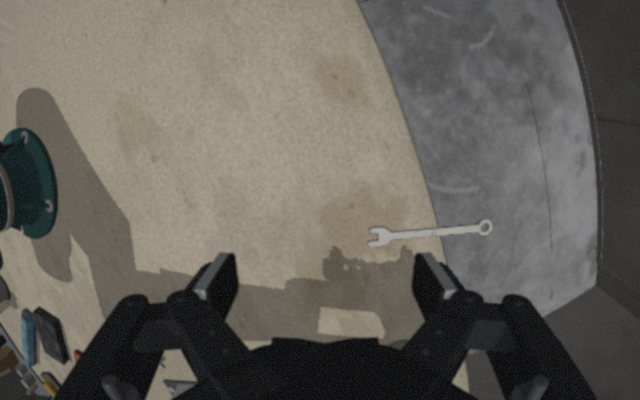

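```bash
python3 - <<'E'
import cv2,numpy as np
a=cv2.imread('pics/top0.png')[145:255,240:400]; b=cv2.imread('pics/side0.png')[135:275,230:370]
cv2.imwrite('pics/top0z.png',cv2.resize(a,None,fx=5,fy=5,interpolation=cv2.INTER_CUBIC))
cv2.imwrite('pics/side0z.png',cv2.resize(b,None,fx=4.2,fy=4.2,interpolation=cv2.INTER_CUBIC))
E
```

```text
(no output)
```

View pics/top0z.png

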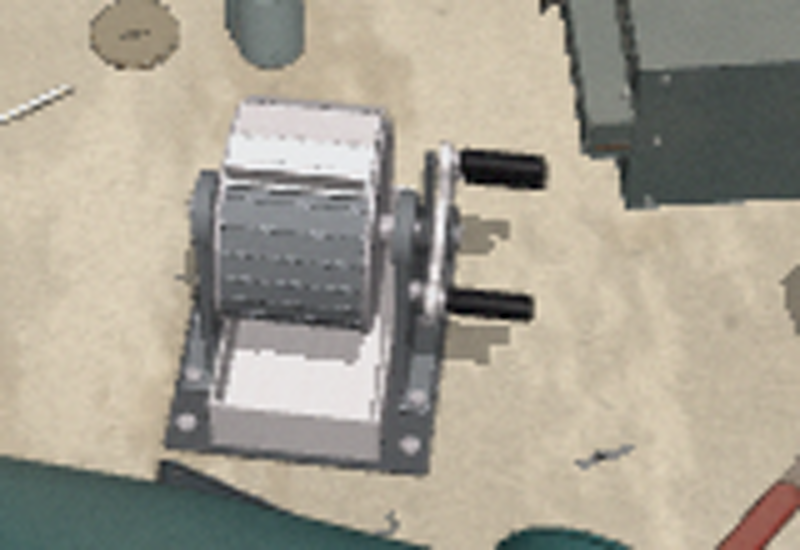

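View pics/side0z.png

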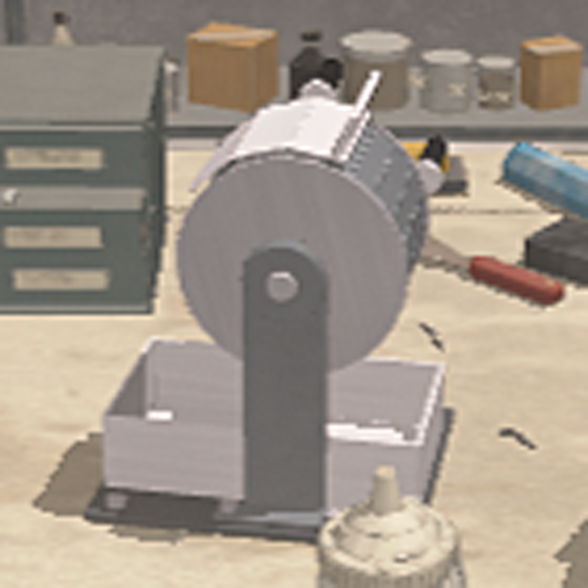

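```bash
cat > fit.py <<'E'
from h import *
from scipy.optimize import least_squares
S={n:bot.snapshot(n) for n in('side','top')}
def proj(n,P):
    T=np.linalg.inv(S[n]['T']);p=S[n]['mtx']@(T[:3,:3]@P+T[:3,3]);return p[:2]/p[2]
s=lambda u,v:(230+u/4.2,135+v/4.2)
t=lambda u,v:(240+u/5,145+v/5)
w=0.11
def model(p):
    X,Y,yaw,a,r=p;c,q=np.cos(yaw),np.sin(yaw)
    W=lambda x,y,z:np.array([X+c*x-q*y,Y+q*x+c*y,z])
    pol=lambda R,an,y:W(R*np.sin(an),y,.18+R*np.cos(an))
    return [('side',W(0,.078,.18),s(282,287),'boss'),
    ('side',W(.02+w,.063,.063),s(103,413),'pan++'),('side',W(.02+w,-.063,.063),s(152,342),'pan+-'),('side',W(.02-w,-.063,.063),s(443,366),'pan--'),
    ('side',pol(.114,r,.048),s(376,75),'ribtip'),('side',pol(.083,r,.048),s(345,155),'ribroot'),
    ('top',pol(.068,a,-.167),t(545,172),'pegU'),('top',pol(.068,a-np.pi/2,-.167),t(533,306),'pegL'),
    ('top',pol(.068,a,-.102),t(460,166),'pegUb'),('top',pol(.068,a-np.pi/2,-.102),t(448,302),'pegLb'),
    ('top',pol(.114,r,-.048),t(370,183),'ribtipR'),('top',pol(.114,r,.048),t(222,172),'ribtipL'),
    ('top',W(.02-w,-.063,.063),t(383,431),'pan--t'),('top',W(.02-w,.063,.063),t(212,408),'pan-+t')]
f=lambda p:np.concatenate([proj(n,P)-np.array(z) for n,P,z,_ in model(p)])
best=None
for a0 in (0,.4,.8,1.2):
    r=least_squares(f,[.6,.1,0,a0,-.5],loss='soft_l1')
    if best is None or r.cost<best.cost: best=r
print(best.x.round(4),best.cost)
for (n,P,z,l),e in zip(model(best.x),f(best.x).reshape(-1,2)): print(l,e.round(1))
E
python3 fit.py
```

```text
[ 0.5645  0.143  -0.181   0.1175 -0.4066] 17.886181725527745
boss [ 1.3 -1.2]
pan++ [0.5 0.4]
pan+- [-0.2 -1.5]
pan-- [ 0.5 -1.5]
ribtip [-2.4 10.4]
ribroot [0.3 1. ]
pegU [ 0.7 -0.2]
pegL [0.6 0.8]
pegUb [-1.2 -0.5]
pegLb [-1.1 -0. ]
ribtipR [-0.5  0.1]
ribtipL [ 0.7 -0.1]
pan--t [-0.  -1.9]
pan-+t [-0.  -0.4]
```

```bash
sed -i "s/pol(.114,r,.048),s(376,75)/pol(.114,r,-.048),s(376,75)/" fit.py; python3 fit.py
```

```text
[ 0.5653  0.1434 -0.1806  0.1041 -0.3985] 8.511650280556381
boss [ 1.  -1.1]
pan++ [0.2 0.5]
pan+- [-0.5 -1.4]
pan-- [ 0.3 -1.4]
ribtip [ 2.1 -0.8]
ribroot [-0.2  0.9]
pegU [ 0.5 -0.2]
pegL [0.5 0.8]
pegUb [-1.3 -0.5]
pegLb [-1.3 -0. ]
ribtipR [-0.6 -0.3]
ribtipL [ 0.6 -0.5]
pan--t [-0.1 -2. ]
pan-+t [-0.1 -0.6]
```

```bash
cat >> h.py <<'E'
from scipy.spatial.transform import Rotation as Ro
X,Y,PSI=.565,.1432,-.18
PEG0=.104; D0=.22
def W(x,y,z):
    c,q=np.cos(PSI),np.sin(PSI); return np.array([X+c*x-q*y,Y+q*x+c*y,z])
_q=(Ro.from_euler('z',PSI)*Ro.from_quat([0,1,0,0])).as_quat()
Q=np.array([_q[3],_q[0],_q[1],_q[2]])
def inC(p):
    d=np.array(p)-[X,Y,0];c,q=np.cos(PSI),np.sin(PSI);return np.array([c*d[0]+q*d[1],-q*d[0]+c*d[1],d[2]])
def st(m=''):
    print(m,'t%.2f'%bot.read_time_s(),'C',inC(bot.read_ee_pos()).round(4),'F',np.array(bot.read_wrist_force()).round(2))
def ribT(b,Rc=.100,y=0.):
    return W(Rc*np.sin(b)-.003*np.cos(b)-.011, y, .18+Rc*np.cos(b)+.003*np.sin(b))
def pegT(a,y=-.137):
    s,c=np.sin(a),np.cos(a)
    return W(.068*s-.009*c-.011+.009*s, y, .18+.068*c+.009*s-.008*c)
E
python3 - <<'E'
from h import *
s=bot.snapshot('top')
def onz(u,v,z):
    d=s['T'][:3,:3]@np.linalg.inv(s['mtx'])@[u,v,1];o=s['T'][:3,3];return o+d*(z-o[2])/d[2]
print(onz(367,185,0),onz(350,148,.0),onz(410,212,0))
for P in [W(-.08,0,.34),ribT(-.55),ribT(1.),W(-.05,-.137,.34),pegT(-.2),pegT(1.7)]:
    j=bot.solve_ik(P,Q); print(P.round(3),None if j is None else np.round(j,2))
E
```

```text
[ 7.02248823e-01 -1.23691529e-01  2.22044605e-16] [ 0.90630055 -0.07763568  0.        ] [ 0.5586875  -0.27205464  0.        ]
[0.486 0.158 0.34 ] [ 0.2   0.01  1.19 -0.    1.94 -1.19]
[0.5   0.155 0.264] [ 0.19  0.02  1.32 -0.    1.79 -1.2 ]
[0.635 0.13  0.237] [ 0.12  0.31  1.05 -0.    1.78 -1.28]
[0.491 0.017 0.34 ] [-0.08 -0.03  1.23 -0.    1.94 -1.47]
[0.506 0.015 0.237] [-0.08 -0.01  1.42 -0.    1.74 -1.47]
[ 0.606 -0.003  0.181] [-0.1   0.22  1.27 -0.    1.65 -1.49]
```

```bash
python3 - <<'E'
from h import *
bot.grasp(); st('closed')
bot.move_straight([.198,.513,.40],max_speed=.4)
bot.movep(W(-.085,0,.36),Q); st('above')
bot.move_straight(W(-.085,0,.275),max_speed=.2)
st('down'); snap('wrist','w1.png'); snap('side','s1.png')
a=cv2.imread('pics/s1.png')[125:275,230:400]
cv2.imwrite('pics/s1z.png',cv2.resize(a,None,fx=4,fy=4,interpolation=cv2.INTER_CUBIC))
E
```

```text
closed t1.17 C [-0.4275  0.2983  0.2068] F [-1.02 -0.08  0.48]
above t3.47 C [-0.0854  0.0007  0.3598] F [ 1.12 -1.12 -0.19]
down t4.04 C [-0.0851  0.0006  0.2758] F [ 0.43 -0.95 -0.17]
```

View pics/s1z.png

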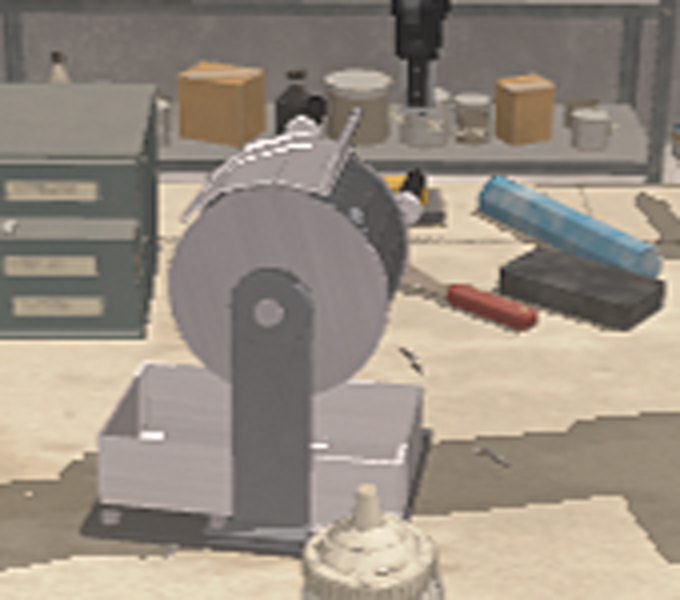

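View pics/w1.png

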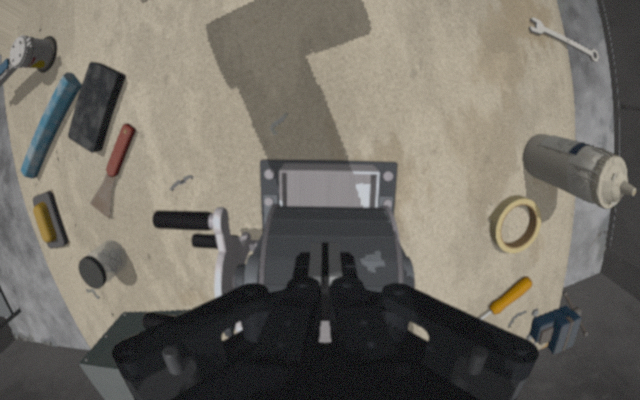

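```bash
python3 - <<'E'
from h import *
bot.move_straight(ribT(-.6),max_speed=.1,force_limit=8); st('start')
for b in [-.45,-.3,-.15,0,.15,.3,.45,.6,.72]:
    h=bot.move_straight(ribT(b),max_speed=.06,force_limit=8); st('%.2f %s'%(b,h))
    if h: break
snap('side','s2.png')
a=cv2.imread('pics/s2.png')[125:275,230:400]
cv2.imwrite('pics/s2z.png',cv2.resize(a,None,fx=4,fy=4,interpolation=cv2.INTER_CUBIC))
E
```

```text
start t4.50 C [-0.0697 -0.0003  0.2597] F [ 0.12 -0.48 -0.01]
-0.45 False t4.90 C [-0.0569  0.      0.2691] F [-0.29 -0.12 -0.31]
-0.30 False t5.30 C [-0.0433 -0.      0.2746] F [0.01 0.45 0.67]
-0.15 False t5.70 C [-0.0286 -0.      0.2783] F [0.03 0.42 0.45]
0.00 False t6.10 C [-1.370e-02 -1.000e-04  2.797e-01] F [ 0.19 -0.41 -0.38]
0.15 False t6.50 C [ 1.200e-03 -1.000e-04  2.789e-01] F [ 0.19  0.72 -0.08]
0.30 False t6.90 C [ 1.590e-02 -1.000e-04  2.759e-01] F [ 0.65  0.73 -0.23]
0.45 False t7.30 C [ 2.990e-02 -1.000e-04  2.707e-01] F [-0.33  0.02 -0.03]
0.60 False t7.70 C [ 4.300e-02 -1.000e-04  2.634e-01] F [ 0.59  0.16 -0.15]
0.72 False t8.05 C [ 5.270e-02 -1.000e-04  2.563e-01] F [ 0.66  0.26 -0.58]
```

View pics/s2z.png

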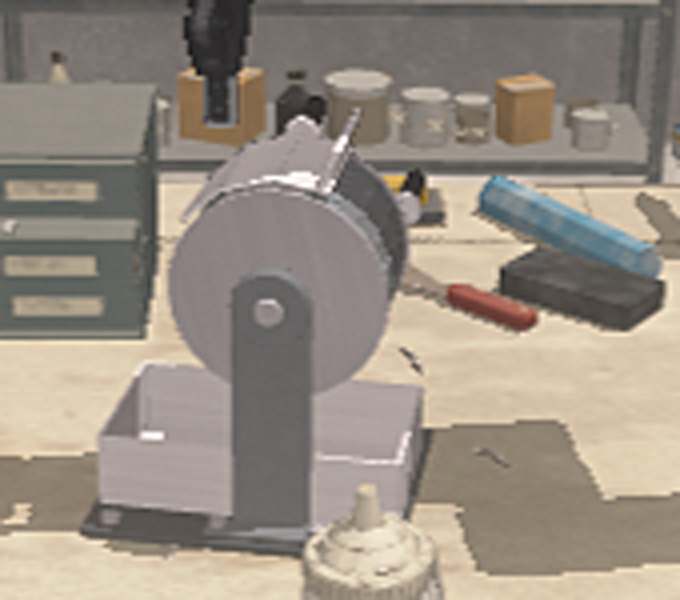

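```bash
python3 - <<'E'
from h import *
s=bot.snapshot('side'); T=np.linalg.inv(s['T'])
def pr(P):
    p=s['mtx']@(T[:3,:3]@P+T[:3,3]);p=p[:2]/p[2];return ((p-[230,125])*4).round(0)
print(bot.read_ee_pos(), 'tcp px',pr(np.array(bot.read_ee_pos())), 'earlier', pr(W(-.0851,.0006,.2758)))
for b in (-.4,):
  for R in(.083,.114):
    for y in (-.048,0,.048): print(R,y,pr(W(R*np.sin(b),y,.18+R*np.cos(b))))
print('drumtop',pr(W(0,.054,.255)),pr(W(-.075,.054,.18)),pr(W(.075,.054,.18)),pr(W(0,.054,.105)),pr(W(0,.076,.18)))
snap('top','t2.png');snap('wrist','w2.png')
a=cv2.imread('pics/t2.png')[145:255,240:400]
cv2.imwrite('pics/t2z.png',cv2.resize(a,None,fx=5,fy=5,interpolation=cv2.INTER_CUBIC))
E
```

```text
[0.61682105 0.13375645 0.2570697 ] tcp px [220. 159.] earlier [415. 146.]
0.083 -0.048 [350. 145.]
0.083 0 [340. 167.]
0.083 0.048 [329. 191.]
0.114 -0.048 [367. 108.]
0.114 0 [357. 130.]
0.114 0.048 [347. 152.]
drumtop [280. 193.] [387. 303.] [174. 287.] [280. 392.] [274. 308.]
```

View pics/t2z.png

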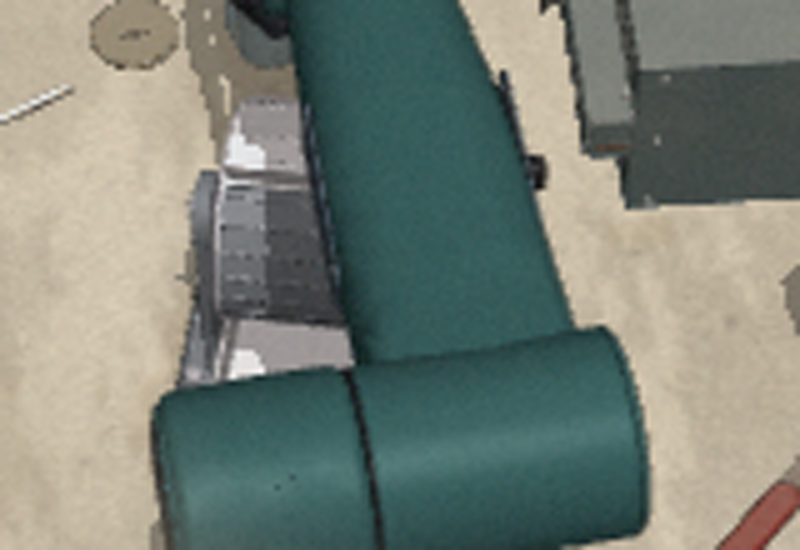

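View pics/w2.png

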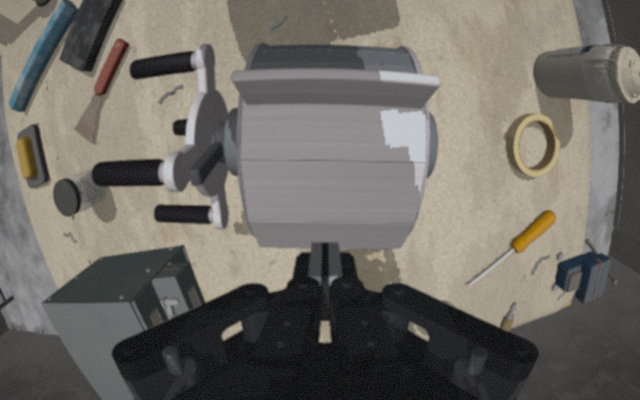

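```bash
python3 - <<'E'
from h import *
s=bot.snapshot('wrist'); K=s['mtx'];T=np.linalg.inv(s['T_tool_cam'])
for P in ([0,0,0],[0,0,-.03],[.011,0,0],[-.011,0,0],[.011,0,-.03]):
    p=T[:3,:3]@np.array(P)+T[:3,3]; th=np.arctan2(np.hypot(p[0],p[1]),p[2]);ph=np.arctan2(p[1],p[0])
    print(P,K[0,2]+K[0,0]*th*np.cos(ph),K[1,2]+K[0,0]*th*np.sin(ph))
print(bot.read_width())
a=cv2.imread('pics/w2.png')[200:320,250:400]
b=cv2.imread('pics/s2.png')[125:185,260:310]
a=cv2.resize(a,(500,400));b=cv2.resize(b,(300,360))
o=np.zeros((400,800,3),np.uint8);o[:,:500]=a;o[:360,500:]=b
cv2.imwrite('pics/c2.png',o)
S=cv2.imread('pics/side0.png');
ss=bot.snapshot('side');T=np.linalg.inv(ss['T']);p=ss['mtx']@(T[:3,:3]@np.array([.198,.513,.207])+T[:3,3]);print(p[:2]/p[2])
E
```

```text
[0, 0, 0] 323.4864245105877 238.43989775466548
[0, 0, -0.03] 323.2650904271466 261.7339777028641
[0.011, 0, 0] 323.464861414534 220.7485334042166
[-0.011, 0, 0] 323.50953264130794 255.32313438531548
[0.011, 0, -0.03] 323.2294564493286 241.4579384804495
-0.00032556417640774814
[474.17004375 247.03092915]
```

View pics/c2.png

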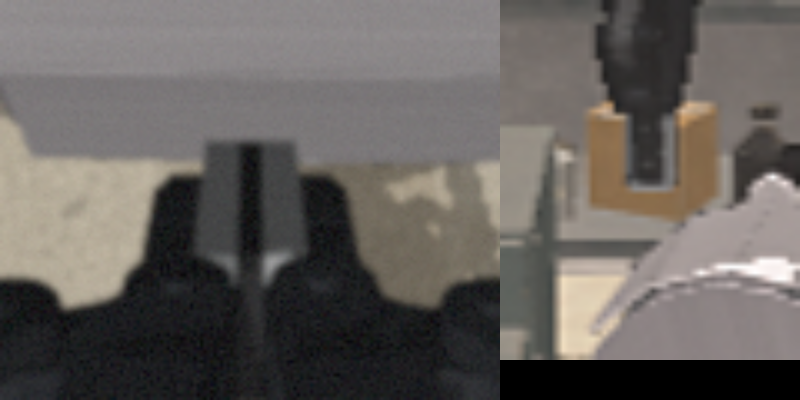

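```bash
cat >> h.py <<'E'
TIP=np.array([0,0,-.026])
E
python3 - <<'E'
from h import *
bot.move_straight(W(.05,0,.34),max_speed=.2)
bot.move_straight(W(-.085,0,.34),max_speed=.3)
bot.move_straight(ribT(-.75)+TIP+[0,0,.01],max_speed=.2,force_limit=8); st('start')
for b in [-.6,-.45,-.3,-.15,0,.15]:
    h=bot.move_straight(ribT(b)+TIP,max_speed=.06,force_limit=8); st('%.2f %s'%(b,h))
    if h: break
snap('side','s3.png')
a=cv2.imread('pics/s3.png')[125:275,230:400]
cv2.imwrite('pics/s3z.png',cv2.resize(a,None,fx=4,fy=4,interpolation=cv2.INTER_CUBIC))
E
```

```text
start t10.19 C [-0.0805  0.      0.2355] F [-0.45 -1.03  0.61]
-0.60 False t10.53 C [-6.910e-02  1.000e-04  2.357e-01] F [-0.17  0.68 -1.06]
-0.45 False t10.93 C [-0.0569  0.      0.243 ] F [-0.13 -0.15  0.35]
-0.30 False t11.33 C [-0.043  -0.      0.2487] F [ 0.21 -1.04  1.47]
-0.15 False t11.73 C [-0.0284 -0.      0.2524] F [-0.26 -0.47  0.53]
0.00 False t12.13 C [-0.0135 -0.      0.2539] F [ 0.94 -0.13  1.06]
0.15 False t12.53 C [ 0.0014 -0.      0.253 ] F [-0.12  0.57  0.94]
```

View pics/s3z.png

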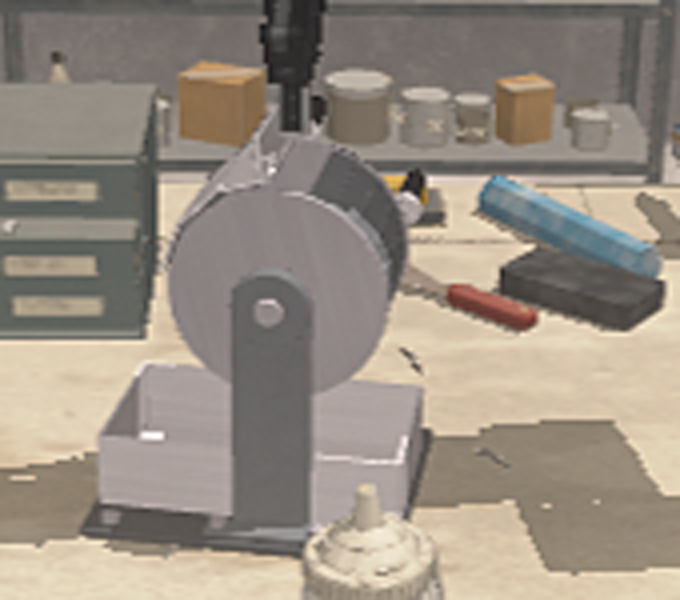

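```bash
python3 - <<'E'
from h import *
for b in [.3,.45,.6,.72]:
    h=bot.move_straight(ribT(b)+TIP,max_speed=.06,force_limit=6); st('%.2f %s'%(b,h))
    if h: break
for b in [.8,.86,.91,.95]:
    h=bot.move_straight(ribT(b)+TIP,max_speed=.03,force_limit=3.5); st('%.2f %s'%(b,h))
    if h: break
snap('side','s4.png');snap('wrist','w4.png')
a=cv2.imread('pics/s4.png')[125:275,230:400]
cv2.imwrite('pics/s4z.png',cv2.resize(a,None,fx=4,fy=4,interpolation=cv2.INTER_CUBIC))
E
```

```text
0.30 False t12.98 C [ 1.61e-02 -1.00e-04  2.50e-01] F [-0.41 -1.11 -0.33]
0.45 False t13.38 C [ 3.010e-02 -1.000e-04  2.447e-01] F [-0.88  0.53  0.12]
0.60 False t13.78 C [ 4.320e-02 -1.000e-04  2.375e-01] F [-0.12  0.09 -0.31]
0.72 False t14.13 C [ 5.280e-02 -1.000e-04  2.304e-01] F [-0.14  1.1  -0.1 ]
0.80 False t14.55 C [ 0.0587 -0.      0.2255] F [-0.25  0.89 -0.11]
0.86 False t14.90 C [ 6.290e-02 -1.000e-04  2.211e-01] F [-0.33  0.24 -0.2 ]
0.91 False t15.22 C [ 6.620e-02 -1.000e-04  2.173e-01] F [-0.98  0.09 -0.22]
0.95 False t15.50 C [ 6.860e-02 -1.000e-04  2.143e-01] F [-1.05 -0.3   0.16]
```

View pics/s4z.png

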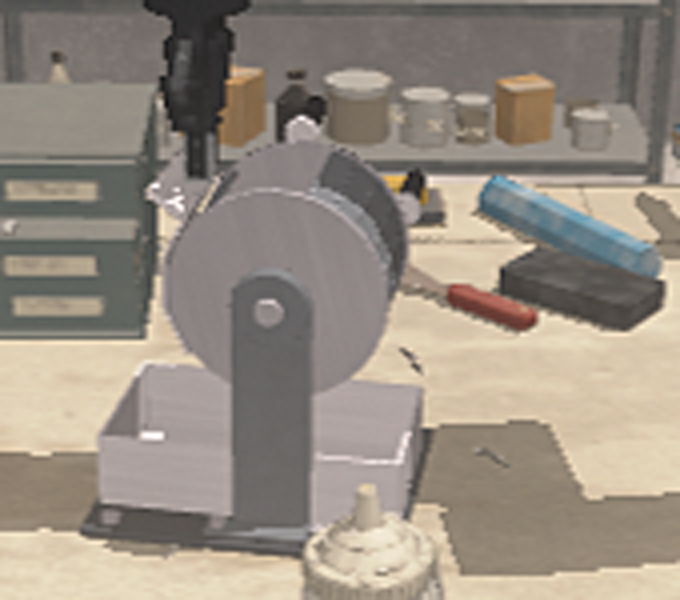

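View pics/w4.png

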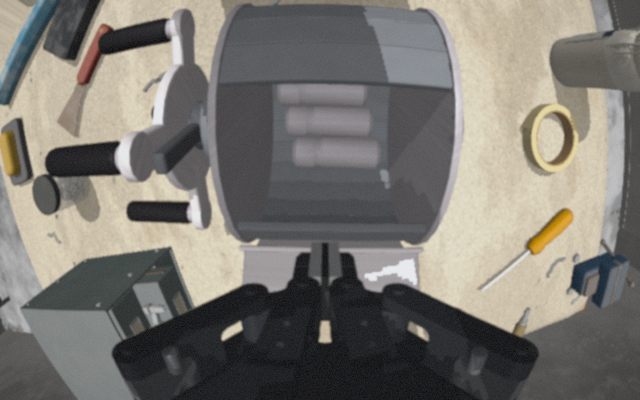

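```bash
python3 - <<'E'
from h import *
for b in [.99,1.03,1.07,1.11,1.15]:
    h=bot.move_straight(ribT(b)+TIP,max_speed=.02,force_limit=3.5)
    f=np.mean([bot.read_wrist_force() for _ in range(3)],axis=0).round(2); bot.dwell(.05)
    st('%.2f %s %s'%(b,h,f))
    if h: break
snap('side','s5.png');snap('wrist','w5.png')
a=cv2.imread('pics/s5.png')[125:275,230:400]
cv2.imwrite('pics/s5z.png',cv2.resize(a,None,fx=4,fy=4,interpolation=cv2.INTER_CUBIC))
E
```

```text
0.99 False [-0.68  0.71 -0.39] t16.00 C [ 0.071  -0.      0.2112] F [-0.23  0.09  0.02]
1.03 False [-0.19  0.32  1.81] t16.40 C [0.0733 0.     0.2082] F [-0.16 -0.33  1.55]
1.07 False [0.54 0.86 2.42] t16.80 C [ 0.0756 -0.      0.2046] F [-0.    0.16  2.24]
1.11 False [ 0.72 -1.13  2.74] t17.20 C [ 0.0774 -0.      0.2009] F [-0.47 -0.13  2.47]
1.15 False [-0.29  0.01  2.31] t17.60 C [ 0.0792 -0.      0.1973] F [-0.1  -1.36  1.59]
```

View pics/s5z.png

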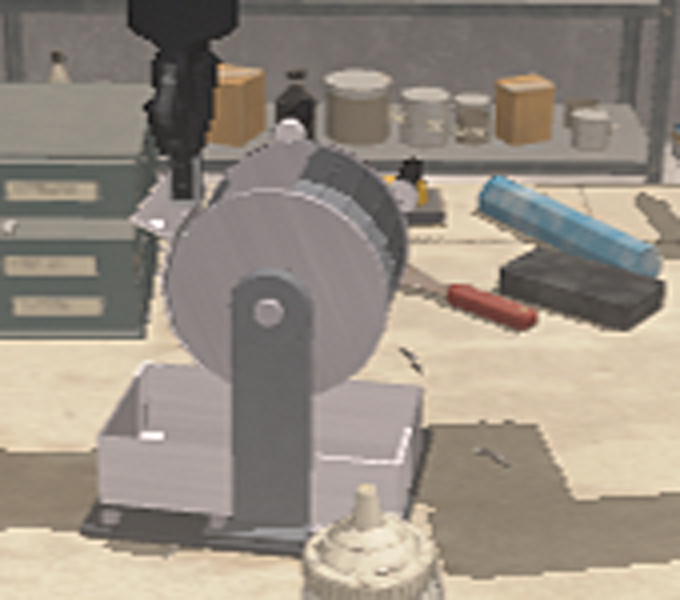

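View pics/w5.png

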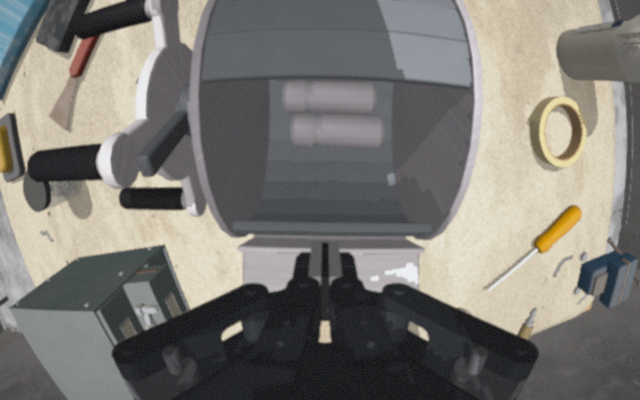

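```bash
python3 - <<'E'
from h import *
bot.move_straight(W(.07,0,.33),max_speed=.2)
bot.move_straight(W(-.05,-.142,.33),max_speed=.3)
P=pegT(-.3,-.142)+TIP
print(bot.move_straight(P,max_speed=.2,force_limit=8)); st('down')
snap('side','s6.png');snap('wrist','w6.png');snap('top','t6.png')
a=cv2.imread('pics/s6.png')[125:275,230:400]
cv2.imwrite('pics/s6z.png',cv2.resize(a,None,fx=4,fy=4,interpolation=cv2.INTER_CUBIC))
E
```

```text
False
down t20.04 C [-0.0415 -0.1415  0.2095] F [0.17 0.66 0.67]
```

View pics/w6.png

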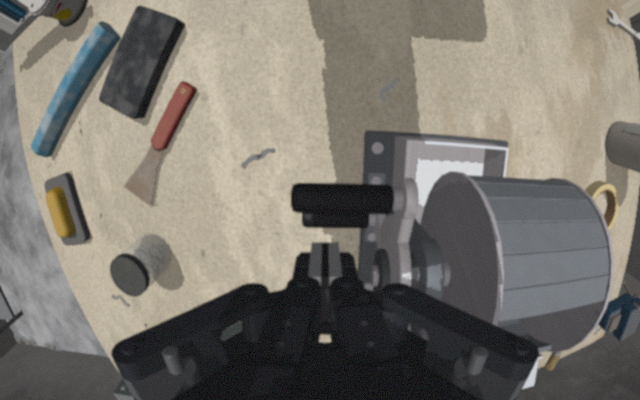

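View pics/s6z.png

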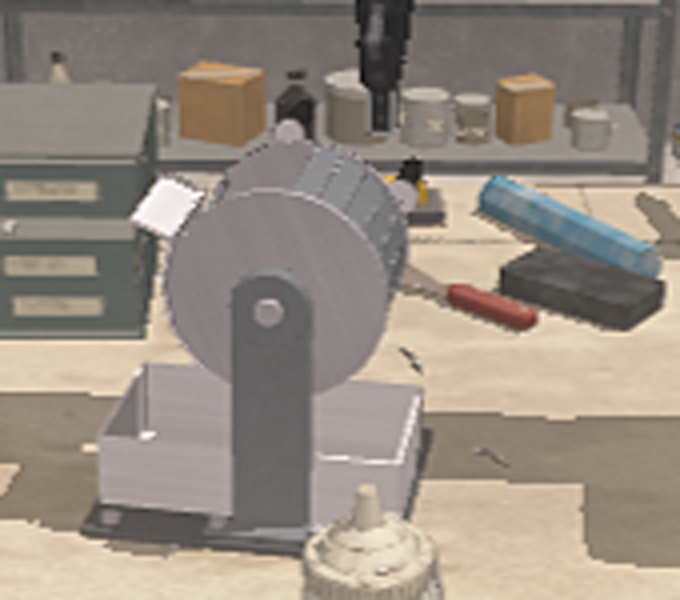

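```bash
python3 - <<'E'
from h import *
for a in [-.1,.1,.3,.45,.6,.75,.9,1.0]:
    h=bot.move_straight(pegT(a,-.142)+TIP,max_speed=.06,force_limit=20); st('%.2f %s'%(a,h))
    if h: break
snap('side','s7.png');snap('wrist','w7.png')
a=cv2.imread('pics/s7.png')[125:275,230:400]
cv2.imwrite('pics/s7z.png',cv2.resize(a,None,fx=4,fy=4,interpolation=cv2.INTER_CUBIC))
E
```

```text
-0.10 False t20.60 C [-0.0272 -0.1421  0.2129] F [ 0.57 -0.16 -0.19]
0.10 False t21.01 C [-0.012  -0.142   0.2144] F [-0.44 -0.53 -0.49]
0.30 False t21.42 C [ 0.0036 -0.142   0.2137] F [0.   0.83 0.32]
0.45 False t21.76 C [ 0.0136 -0.142   0.2109] F [-3.03  0.25 -2.38]
0.60 False t22.09 C [ 0.0233 -0.1419  0.2071] F [-4.44 -0.06 -2.28]
0.75 False t22.43 C [ 0.0341 -0.1418  0.2036] F [-2.53 -0.02  0.59]
0.90 False t22.75 C [ 0.0445 -0.1419  0.199 ] F [-1.15  0.32  0.74]
1.00 False t23.02 C [ 0.0499 -0.1419  0.195 ] F [-1.36  0.75  2.24]
```

View pics/w7.png

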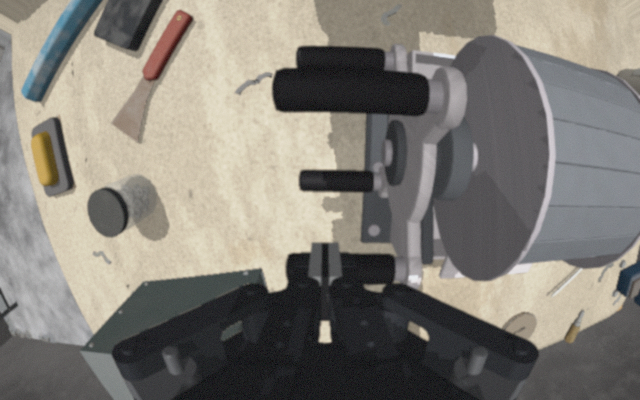

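View pics/s7z.png

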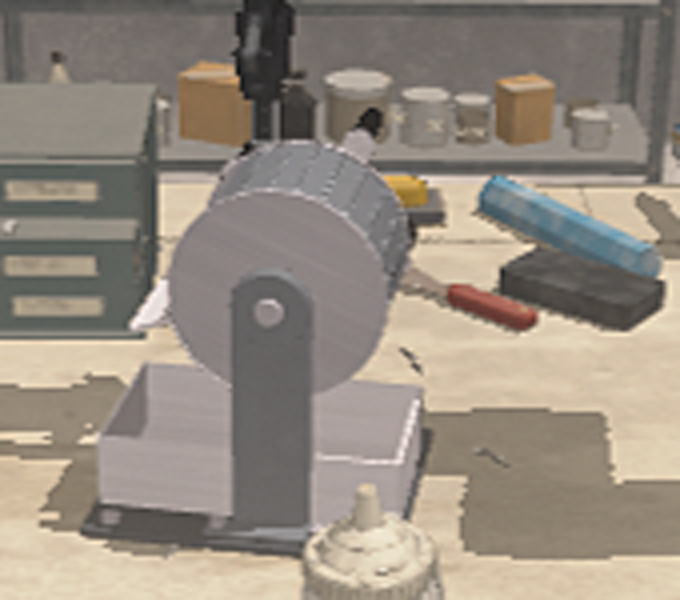

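```bash
python3 - <<'E'
from h import *
for a in [1.1,1.2,1.3,1.4,1.5,1.6]:
    h=bot.move_straight(pegT(a,-.142)+TIP,max_speed=.05,force_limit=20); st('%.2f %s'%(a,h))
    if h: break
snap('side','s8.png');snap('wrist','w8.png')
a=cv2.imread('pics/s8.png')[125:275,230:400]
cv2.imwrite('pics/s8z.png',cv2.resize(a,None,fx=4,fy=4,interpolation=cv2.INTER_CUBIC))
E
```

```text
1.10 False t23.40 C [ 0.0541 -0.142   0.1897] F [-0.39  0.83  2.99]
1.20 False t23.68 C [ 0.058  -0.142   0.1844] F [0.63 0.87 3.04]
1.30 False t23.96 C [ 0.0611 -0.142   0.1788] F [0.54 0.79 3.63]
1.40 False t24.23 C [ 0.0635 -0.142   0.173 ] F [0.99 1.06 2.  ]
1.50 False t24.51 C [ 0.0652 -0.142   0.1671] F [0.84 0.06 2.65]
1.60 False t24.78 C [ 0.066  -0.142   0.1611] F [0.22 0.66 2.81]
```

View pics/w8.png

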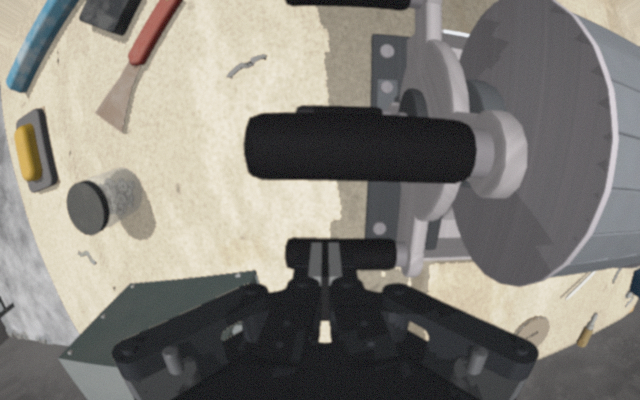

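View pics/s8z.png

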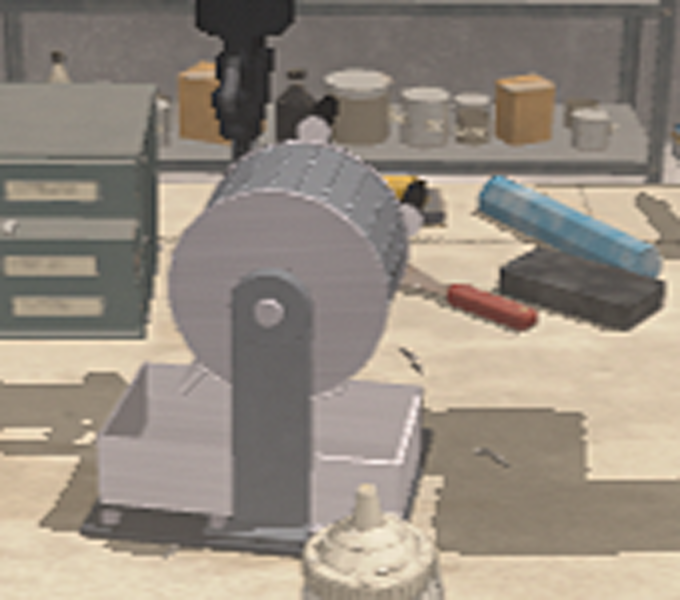

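```bash
python3 - <<'E'
from h import *
bot.move_straight(W(.066,-.142,.31),max_speed=.2)
bot.move_straight(W(-.05,-.142,.31),max_speed=.3)
print(bot.move_straight(pegT(-.38,-.142)+TIP,max_speed=.15,force_limit=8)); st('down')
for a in [-.2,0,.2,.35,.5,.65,.8,.95,1.05,1.15]:
    h=bot.move_straight(pegT(a,-.142)+TIP,max_speed=.06,force_limit=20); st('%.2f %s'%(a,h))
    if h: break
snap('side','s9.png');snap('wrist','w9.png')
a=cv2.imread('pics/s9.png')[125:275,230:400]
cv2.imwrite('pics/s9z.png',cv2.resize(a,None,fx=4,fy=4,interpolation=cv2.INTER_CUBIC))
E
```

```text
False
down t27.15 C [-0.0471 -0.142   0.2071] F [-0.47 -0.1   0.44]
-0.20 False t27.52 C [-0.0344 -0.142   0.2117] F [-0.07 -0.95  0.17]
0.00 False t27.93 C [-0.0198 -0.142   0.2138] F [ 0.63 -0.56  0.29]
0.20 False t28.34 C [-0.0054 -0.1421  0.2141] F [-3.87 -0.54  0.98]
0.35 False t28.68 C [ 0.0059 -0.1422  0.2122] F [-4.72 -0.54 -2.27]
0.50 False t29.02 C [ 0.0161 -0.1421  0.209 ] F [-5.37  1.36 -4.53]
0.65 False t29.36 C [ 0.0255 -0.1419  0.2047] F [-8.75  2.07 -3.21]
0.80 False t29.68 C [ 0.0367 -0.1416  0.2015] F [-3.76  0.53  0.89]
0.95 False t30.01 C [ 0.0476 -0.1418  0.197 ] F [-0.08  0.1  -0.29]
1.05 False t30.27 C [ 0.0528 -0.1419  0.1927] F [0.16 0.15 1.9 ]
1.15 False t30.52 C [ 0.0569 -0.1419  0.1875] F [ 3.28 -0.15  3.98]
```

View pics/w9.png

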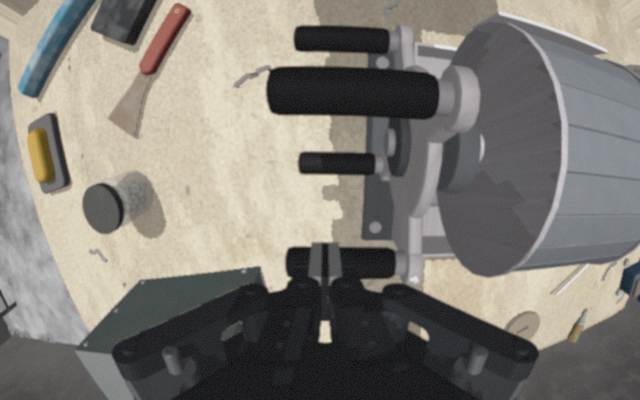

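View pics/s9z.png

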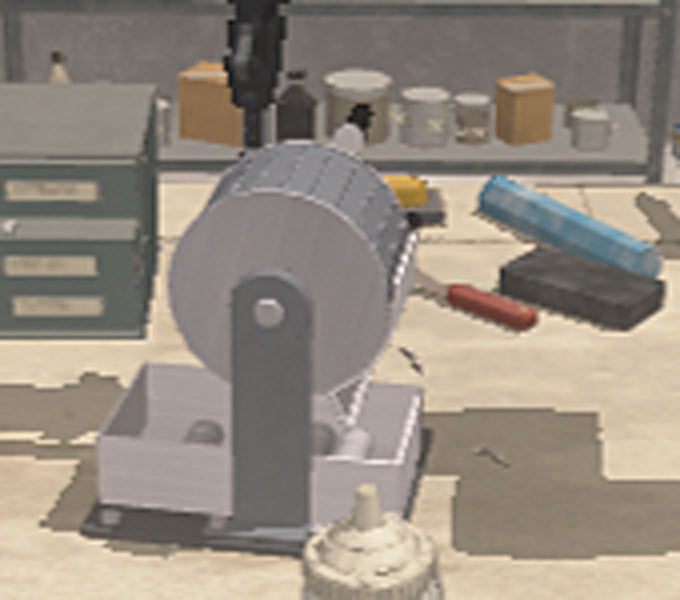

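```bash
python3 - <<'E'
from h import *
for a in np.arange(1.2,1.9,.05):
    h=bot.move_straight(pegT(a,-.142)+TIP,max_speed=.03,force_limit=8); st('%.2f %s'%(a,h))
    if h: break
    if bot.read_wrist_force()[2]>10: break
snap('side','s10.png');snap('wrist','w10.png')
a=cv2.imread('pics/s10.png')[125:275,230:400]
cv2.imwrite('pics/s10z.png',cv2.resize(a,None,fx=4,fy=4,interpolation=cv2.INTER_CUBIC))
E
```

```text
1.20 False t30.88 C [ 0.0579 -0.142   0.1848] F [0.96 0.51 4.86]
1.25 False t31.14 C [ 0.0592 -0.142   0.1818] F [0.93 0.1  4.43]
1.30 False t31.40 C [ 0.0604 -0.142   0.1786] F [-0.29 -0.04  4.04]
1.35 False t31.65 C [ 0.0617 -0.142   0.1756] F [-1.42 -0.68  3.42]
1.40 False t31.90 C [ 0.063  -0.142   0.1727] F [-1.82  0.41  3.1 ]
1.45 False t32.15 C [ 0.0641 -0.142   0.17  ] F [-1.81  0.94  3.9 ]
1.50 False t32.40 C [ 0.0644 -0.142   0.1698] F [-6.1   0.39 12.22]
```

View pics/s10z.png

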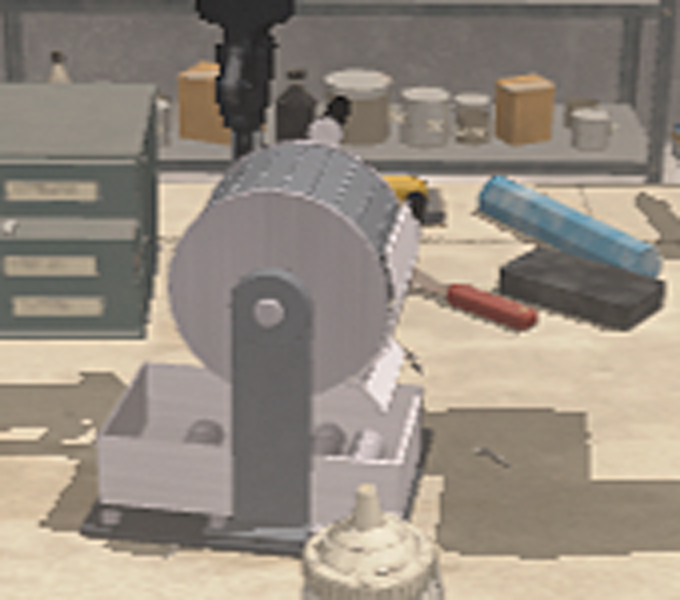

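```bash
python3 - <<'E'
from h import *
bot.move_straight(W(.064,-.142,.33),max_speed=.15); st()
bot.move_straight(W(-.1,-.142,.36),max_speed=.3)
bot.movep([.35,-.05,.42],Q); bot.dwell(.3); st()
s=snap('side','s11.png');snap('wrist','w11.png');t=snap('top','t11.png')
T=np.linalg.inv(s['T'])
def pr(P):
    p=s['mtx']@(T[:3,:3]@P+T[:3,3]);p=p[:2]/p[2];return ((p-[230,125])*4).round(0)
for b in (3.6,3.75,3.87,4.0):
    print(b,[pr(W(R*np.sin(b),y,.18+R*np.cos(b))) for R,y in((.083,.048),(.114,.048),(.114,-.048))])
for a in (-.3,-.2,-.12,0): print(a,pr(W(.068*np.sin(a),-.167,.18+.068*np.cos(a))))
a=cv2.imread('pics/s11.png')[125:275,230:400]
cv2.imwrite('pics/s11z.png',cv2.resize(a,None,fx=4,fy=4,interpolation=cv2.INTER_CUBIC))
E
```

```text
t33.73 C [ 0.0638 -0.142   0.3284] F [ 0.49 -0.04 -0.55]
 t35.33 C [-0.1764 -0.2281  0.4188] F [-0.33  0.46  1.08]
3.6 [array([332., 392.]), array([351., 428.]), array([370., 370.])]
3.75 [array([347., 385.]), array([372., 419.]), array([389., 361.])]
3.87 [array([359., 378.]), array([387., 410.]), array([404., 352.])]
4.0 [array([369., 369.]), array([402., 398.]), array([418., 340.])]
-0.3 [357. 109.]
-0.2 [349. 106.]
-0.12 [342. 105.]
0 [332. 103.]
```

View pics/s11z.png

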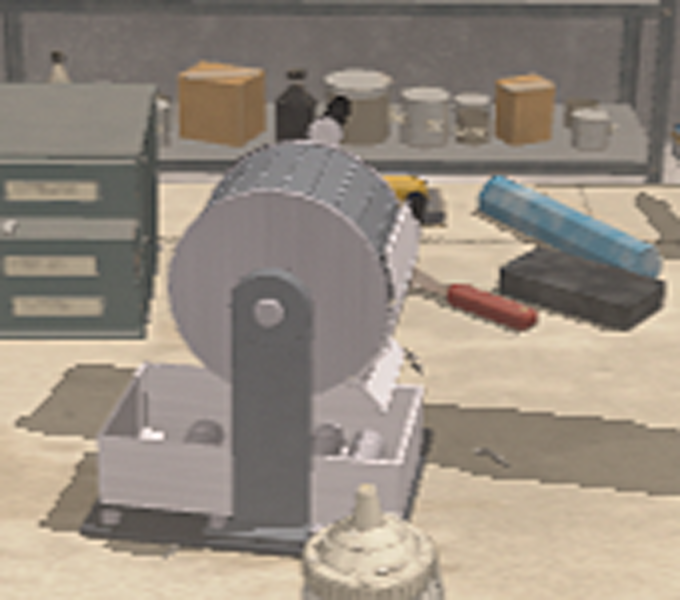

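View pics/w11.png

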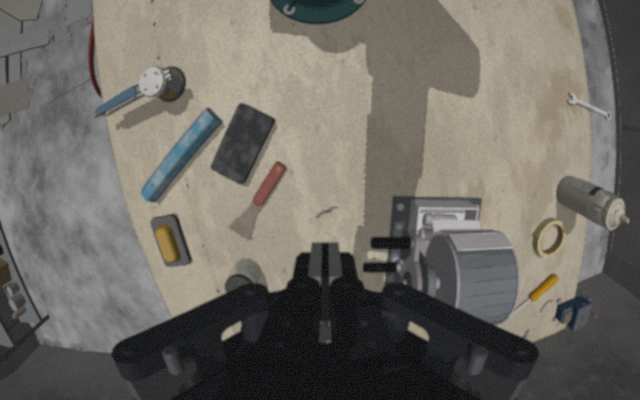

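View pics/t11.png

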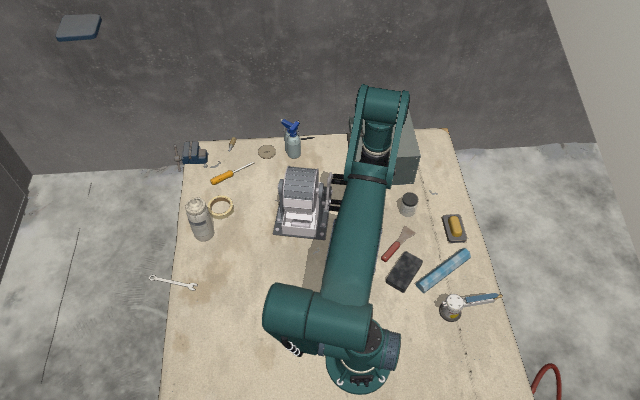

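```bash
python3 - <<'E'
from h import *
for c in('side','top','wrist'):
    bot.snapshot(c); print(c,[(round(d['p'],2),np.round(d['extent']).tolist()) for d in bot.search_frame(c,'pin_1')])
a=cv2.imread('pics/s11.png')[205:255,250:345];cv2.imwrite('pics/s11c.png',cv2.resize(a,None,fx=8,fy=8,interpolation=cv2.INTER_CUBIC))
E
```

```text
side [(0.57, [321.0, 234.0, 323.0, 240.0]), (0.5, [311.0, 228.0, 318.0, 239.0]), (0.36, [278.0, 228.0, 286.0, 236.0])]
top [(0.4, [292.0, 222.0, 311.0, 226.0])]
wrist [(0.69, [426.0, 214.0, 454.0, 225.0]), (0.67, [418.0, 226.0, 438.0, 241.0])]
```

View pics/s11c.png

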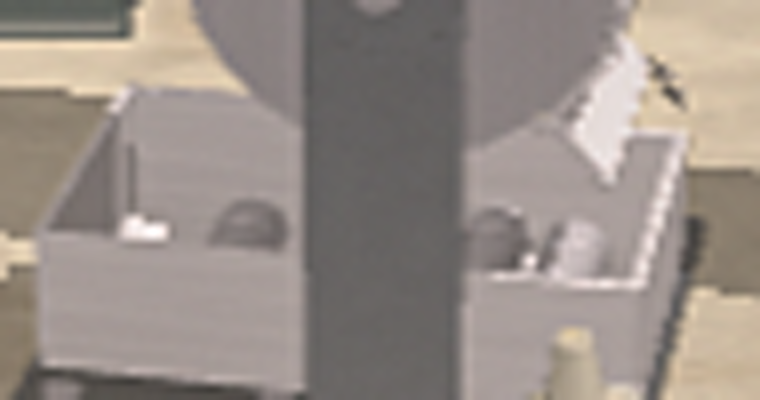

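The close-up of the side view shows three pins in the pan, at crop pixels (250,225), (497,240) and (578,245). The network also reports three there.

```bash
python3 - <<'E'
from h import *
st('final'); print(bot.close_job())
E
```

```text
final t35.77 C [-0.177  -0.2285  0.4201] F [ 0.12 -0.79  0.34]
the job is handed in; nothing more can be done
None
```

The drum is empty: all three pins are in the pan, the cover is open, and the drum is resting against its stop. I handed the job in at about 36 s of the 72 s allowed, with the arm clear of everything.

- **Cover:** I pushed the rib round with the closed fingers until it reached its stop. Past that point it took the drum along by roughly 0.15 rad, with the port still facing up.
- **Drum:** I turned it with two pushes on the hand-wheel pegs. It came up against the stop at about 12 N, and I backed off straight away.

**Last checks:**
- In the side picture, the peg and rib sit within a few zoomed pixels of where they should be for the drum at 3.14 rad and the cover at 1.35 rad.
- The side picture shows three pins in the pan, and the network also reports three there, at low to moderate confidence (0.36–0.57). The wrist view shows only two and the top view one; I took the others to be hidden by the drum.
- The other things on the bench looked unmoved in the last top picture, judged by eye.

**What went wrong:** My first pass at the cover went over the rib without touching anything. The pictures put the visible ends of the closed fingers about 26 mm behind the reported TCP, so I lowered the path by that much, and it worked from then on.

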